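Hold the offcut box's lid at its balance point

ROBOT

A 6-joint arm with a two-finger parallel gripper is mounted at the origin on the work surface. World frame = base frame: x ahead of the robot, y to its left, z up, the work surface at z = 0. Lengths are in m, angles in degrees, forces in N, time in s.
With the tool pointing down it reaches from about 0.4 to 0.825 m from the base axis. Payload 7 kg.
Tool frame: the origin (TCP) lies midway between the tips of the shut fingers; the grasp point (between the pads) lies 19 mm behind it (ctrl.hold_point_z is the distance from the TCP to the grasp point, in m); z points along the fingers, y is the line along which they close (so a half turn about z gives the same grasp; the last joint's range is limited). The gripper opens to 88 mm and grips with 3 to 60 N. Pads are 19 mm wide; open, the fingers measure 130 mm over their backs; the gripper's body (78 mm by 193 mm) begins 47 mm behind the grasp point.
Start: joints at [82.512, 20.546, 0.682, 0, -70.136, -16.507], TCP at [0.275, 0.617, 0.191] pointing down, gripper open.
Joint ranges: [-176.03, 176.03], [-82.01, 121.73], [-58.28, 71.71], [-173.87, 95.51], [-174.79, -0.11], [-173.66, 173.66]. Speed limits (degrees/s): [136.94, 136.94, 172.46, 180, 180, 180].

INTERFACE

Orientations are given as [roll, pitch, yaw] about the fixed x, y, z axes, in that order (R = Rz(yaw) Ry(pitch) Rx(roll)).
In Python, from plant import ctrl gives the robot as it stands.
- The arm moves only by the tool apply_moves, never from a script. Its argument "deltas" is a list of rows, each an object with "fingers": the finger opening in mm, from 0 to 87.6; "delta_pos": the shift along the tool's x, y, z in mm, a list of three; "angular": the turn, a rotation vector about the tool's x, y, z in degrees, a list of three. A call has 1 to 10 rows; each row is the pose to reach, as a shift and turn from the pose commanded when the call began, along the tool's axes at that moment; what a row does not reach only later rows make up. A row lasts 1/10 s, in which the tool goes at most 50 mm and 8.59 degrees, less where a joint would pass 70% of its speed; a pose out of reach is approached as far as the arm can. A call with a gripper value outside its range is refused whole. The fingers move at their own pace and stop on an object; the grip force is fixed at half the most. Time passes only in rows, so rows that repeat a pose let the fingers close. It gives the time, the measured TCP pose, the force, the opening and the grip force at its end, in the units of the state.
- ctrl.get_obs(): the state, without advancing time (a new reading comes with each control period).
- ctrl.snapshot(name): name is "scene" or "top" or "wrist"; returns the picture (400x640x3 uint8, red, green, blue); there is no depth.
- ctrl.camera_params(name): a dict with "fx", "fy", "cx", "cy" (pixels), "cam_to_world" (4x4, takes a point from camera to world coordinates); the wrist camera has in their place "mount" (4x4, takes a point from camera to tool coordinates, whose origin is the TCP and whose axes are the flange's). Camera axes: x right, y up, looking along -z (the intrinsics and any distortion apply to the point x, -y, -z); pixel columns grow to the right and rows downward; lengths in m; the calibration is good to about 2 mm. The wrist camera is an equidistant fisheye: a pixel r from the principal point sees the ray r / f radians off the axis. A picture is of the moment at which its call begins: read the wrist's pose just before it. camera_params takes no time and is no camera call.
- ctrl.close_job(): hands the job in; it is judged then, once.
The state is a dict: "clock": time; "joint_pos": joint angles; "qvel": joint speeds; "tau": joint torques, N m; "tool_pos": TCP position; "orientation": TCP orientation; "force": force on the tool from outside, world axes, zero at the start; "moment": the same for the moment, N m; "opening": finger opening in m; "gripper_force": force on a finger pad.
Only numpy, scipy, OpenCV 4.12 (cv2) and the standard library are available. Lean on these libraries where they do the work, as an engineer would, in place of code of your own. Each camera call takes 0.05 s, during which the arm holds its last target. There are 200 camera calls.

TASK

A lid stay is to be fitted to the counterweighted offcut box, so take the lid by its front bar and swing it up, without letting it drop or go well beyond, to the point where lid and counterweight together balance over the hinge and would fall neither shut nor open. Finish while still gripping the bar and holding the lid motionless there, and leave the other things on the bench undisturbed.

Things in the scene. Friction and masses are not known exactly. Their poses are not given: they have to be found in the camera images.
- hinge (a point): Middle of the hinge line of the grey sheet-steel offcut box (200 mm deep, 320 wide, 90 high, fixed to the bench). The hinge runs along its far top edge, 90 mm above the bench. Axes of this point: x level, from the box's front (bar) towards the hinge, y along the hinge, z up; they do not turn with the lid.
- lid (a joint): Opening angle of the lid (rad): 0 closed and level, as at the start, growing as the bar side swings up and over away from the front; stop at 1.75. The hinge has hardly any friction: unless held, the lid falls shut or falls open. Lid and bar together weigh 0.9 kg.
- bar (a point): The lid's front bar: round steel 12 mm thick, 120 long, parallel to the hinge, on two end posts in the lid's plane. This point is its middle, 260 mm from the hinge line, 4 mm above it when closed (94 mm above the bench); axes turn with the lid. 47 mm free between bar and lid edge; below lie only things up to 10 mm high. It can turn in the grip, so fingers may stay pointing down as the lid swings.
- weight_center (a point): Centre of the counterweight: dark steel cylinder, 56 mm across, 42 long, 0.8 kg, clamped tight (does not slide) on a 12 mm rod square to the lid, rising from the hinge line 110 mm to its +y side. It sits 60 to 160 mm from the hinge line, different every time; the higher, the earlier the lid balances: at a lid angle of about 1.05 rad for 60 mm, 0.80 for 110, 0.62 for 160.
- balance (a point): An unseen point that turns with the lid, on the straight line from the hinge through the common centre of mass of lid, bar and counterweight, 140 to 210 mm from the hinge line. The lid balances when it stands plumb above the hinge line; with the lid closed it lies on the bar's side of the hinge, above the lid.
- spray_can: Bystander: spray can, 52 mm in diameter, 150 mm high, standing to the +y side of the box. Origin under its base.
- offcut: Bystander: flat steel offcut, 30 x 140 x 10 mm, lying on the bench near the bar. Origin under its centre.
- wrench: Bystander: steel spanner lying on the bench to the -y side of the box.
- hammer: Bystander: hammer with a wooden handle, lying on the bench.
- pipe_collar: Bystander: steel collar, 60 mm in diameter, 30 mm high.
- mug: Bystander: white mug, 90 mm high.
- angle_iron: Bystander: piece of angle iron, 180 x 30 x 32 mm, lying on the bench.

How it is judged (in metres and radians):
On the way:
1. the lid has been raised by its bar, held in the fingers (value of joint lid above 0.25 rad and contact force between the fingers and lid above 1 N), for 0.2 s.
At the end, for the whole second after the job is handed in: The lid stands still at its balance point (the balance point within 15 mm, about 5 degrees, of plumb over the hinge line) with the fingers still gripping the front bar (x of balance in the frame of hinge between -0.015 and 0.015 m and velocity of joint lid between -0.05 and 0.05 rad/s and contact force between the fingers and lid above 1 N and distance between the grasp point and bar below 0.07 m); the arm keeps its last pose, push and grip.
It fails at once if the lid was let drop, slammed or flung (faster than 2.5 rad/s) (velocity of joint lid above 2.5 rad/s or velocity of joint lid below -2.5 rad/s).
It fails at once if the lid went well past its balance point (balance point more than 70 mm beyond the hinge line) (x of balance in the frame of hinge above 0.07 m).
It fails at once if another thing on the bench was moved by more than 30 mm (distance of any of spray_can, offcut, wrench, hammer, pipe_collar, mug, angle_iron from where it was at the start of the episode above 0.03 m).
It also fails if it takes over 38 s, if anything falls off the work surface, if the arm or the gripper's body presses on something with over 40 N, if the wrist force passes 120 N, or if a joint passes its speed limit or range.

## Working session

There is one attempt and no reset: what is moved stays moved. The work goes in short steps, Python scripts to look and compute and a tool call to move; the robot and the scene stay as the last step left them, time stands still between calls to the robot, and variables do not carry over. Pictures are saved under pics/ and viewed, at most 10 in all, crops included, and the job is handed in when it is done.

Besides the shell and the picture viewer there is one more tool, called in YAML: its name, and indented under it one key for each argument. apply_moves: Moves the arm, as the interface text tells. Its arguments: {"type":"object","properties":{"deltas":{"type":"array"}},"required":["deltas"]}

```bash
mkdir -p pics
python3 - <<'E'
from plant import ctrl
import cv2,numpy as np
o=ctrl.get_obs();print(o)
np.set_printoptions(precision=4,suppress=True)
for n in("scene","top"):
    im=ctrl.snapshot(n);cv2.imwrite(f"pics/{n}.png",im[:,:,::-1]);print(n,ctrl.camera_params(n))
print(ctrl.camera_params("wrist"))
E
```

```text
{'clock': 0.0, 'joint_pos': array([ 8.25113651e+01,  2.05921070e+01,  6.32709934e-01, -2.16704040e-02,
       -7.01352295e+01, -1.65061544e+01]), 'qvel': array([-0.05444576, -0.10110563, -0.03528726,  0.0021808 , -0.02745984,
        0.03653913]), 'tau': array([ 1.87517021e-04, -5.82708442e+01,  2.93043888e+01,  6.99652523e+00,
        6.87154839e-03, -1.69074842e-04]), 'tool_pos': array([0.2742941 , 0.61614317, 0.1902022 ]), 'orientation': array([ 1.79903485e+02, -7.35615347e-03, -2.40021636e+01]), 'force': array([ 0.59739999,  0.09633282, -0.50577465]), 'moment': array([0.05307337, 0.04740149, 0.0097942 ]), 'gripper_force': 0.0, 'opening': 0.087618345342075}
scene {'fx': 517.0970325378466, 'fy': 517.0970325378466, 'cx': 321.8463792284677, 'cy': 198.8560036166274, 'cam_to_world': array([[ 0.5866, -0.5738,  0.5716,  1.4938],
       [ 0.8098,  0.4273, -0.4021, -0.6786],
       [-0.0135,  0.6987,  0.7152,  1.3205],
       [ 0.    ,  0.    ,  0.    ,  1.    ]])}
top {'fx': 410.57420194057124, 'fy': 410.57420194057124, 'cx': 322.76173937669955, 'cy': 203.55634448296695, 'cam_to_world': array([[-0.017 ,  0.9937, -0.1106,  0.4045],
       [-0.9999, -0.0172, -0.0015, -0.0066],
       [-0.0034,  0.1106,  0.9939,  1.3346],
       [ 0.    ,  0.    ,  0.    ,  1.    ]])}
{'fx': 309.70691628693146, 'fy': 309.70691628693146, 'cx': 322.159084098304, 'cy': 197.9861258241237, 'mount': array([[-0.0007,  0.9551,  0.2962,  0.0808],
       [ 1.    ,  0.0007,  0.0001, -0.0012],
       [-0.0001,  0.2962, -0.9551, -0.1942],
       [ 0.    ,  0.    ,  0.    ,  1.    ]])}
```

View pics/scene.png

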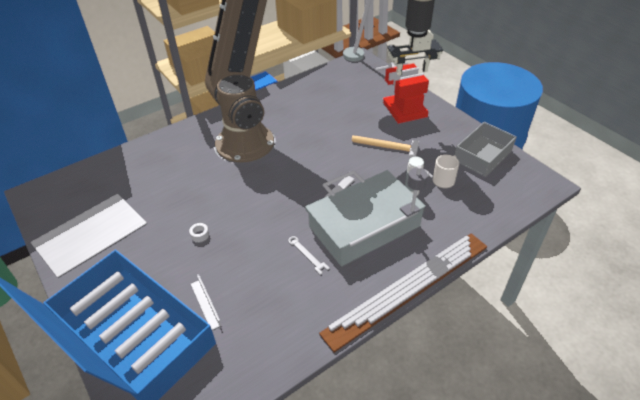

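View pics/top.png

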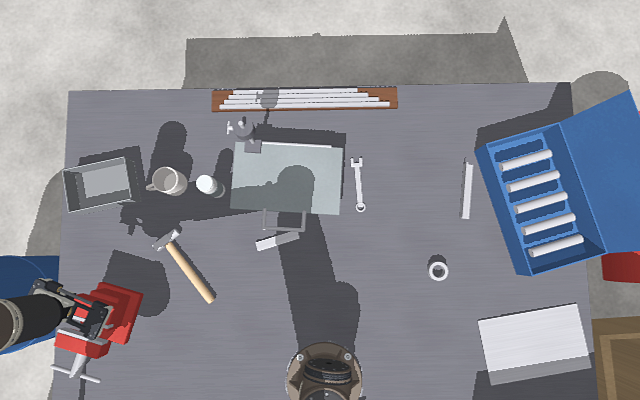

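Top view: the box is at cols 230–343, rows 135–213. The bar faces the robot at about (285,226), and the counterweight is at about (245,128), with the offcut just behind the bar. I'll zoom in on both views.

Run:
```python
import cv2,numpy as np
a=cv2.imread("pics/top.png")[105:255,215:375];b=cv2.imread("pics/scene.png")[155:275,295:455]
a=cv2.resize(a,None,fx=4,fy=4,interpolation=2);a=a[:600]
cv2.imwrite("pics/topc.png",a)
cv2.imwrite("pics/scenec.png",cv2.resize(b,None,fx=5,fy=5,interpolation=2))
```

```text
(no output)
```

View pics/topc.png

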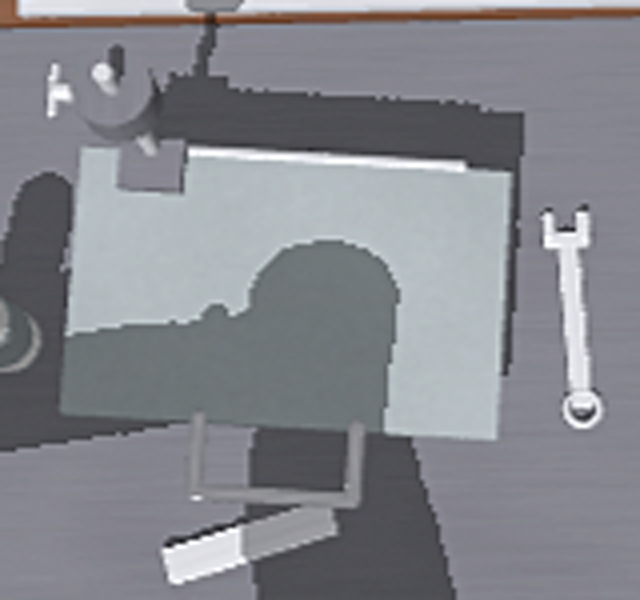

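View pics/scenec.png

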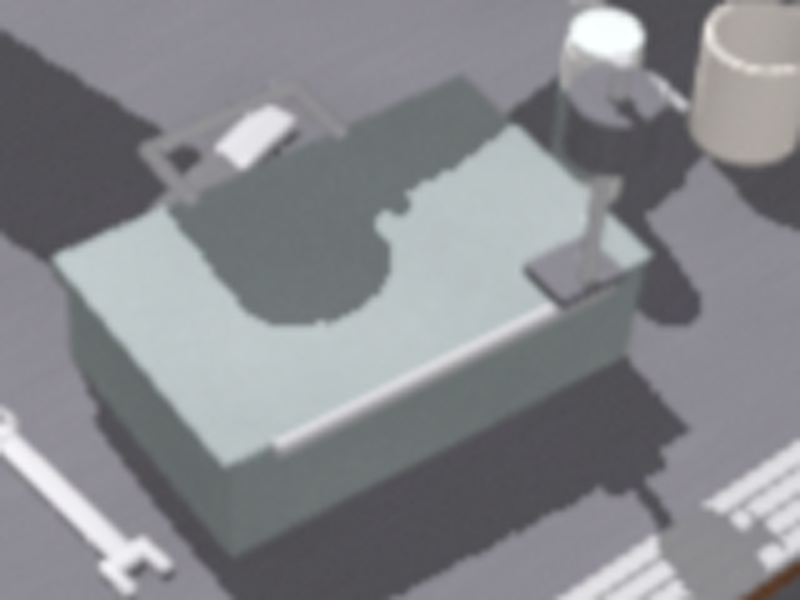

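```bash
cat > h.py <<'E'
import numpy as np,cv2
from plant import ctrl
np.set_printoptions(precision=4,suppress=True)
def ray(n,u,v):
    p=ctrl.camera_params(n);T=np.array(p["cam_to_world"])
    return T[:3,3],T[:3,:3]@np.array([(u-p["cx"])/p["fx"],-(v-p["cy"])/p["fy"],-1])
def onz(n,u,v,z):
    o,d=ray(n,u,v);return o+d*(z-o[2])/d[2]
def proj(n,P):
    p=ctrl.camera_params(n);T=np.array(p["cam_to_world"]);c=T[:3,:3].T@(np.asarray(P)-T[:3,3])
    return np.array([p["cx"]-p["fx"]*c[0]/c[2],p["cy"]+p["fy"]*c[1]/c[2]])
tc=lambda x,y:(215+x/4-.375,105+y/4-.375)
sc=lambda x,y:(295+x/5-.4,155+y/5-.4)
E
python3 - <<'E'
from h import *
c=[onz("top",*tc(*q),.092) for q in((80,148),(512,170),(497,438),(62,412))]
b=[onz("top",*tc(*q),.100) for q in((193,495),(358,504))]
hs=[onz("top",*tc(*q),.094) for q in((190,150),(465,167))]
print(np.array(c),np.array(b),np.array(hs))
e=c[0]-c[1]+c[3]-c[2];yaw=np.arctan2(-e[0],e[1]);print(np.degrees(yaw),[np.linalg.norm(c[i]-c[i-1]) for i in range(4)])
bs=[onz("scene",*sc(*q),.096) for q in((150,150),(280,88))];print("bar scene",bs)
ls=[onz("scene",*sc(*q),.092) for q in((232,465),(652,257),(460,75),(58,257))];print("lid scene",np.array(ls))
ex=np.array([np.cos(yaw),np.sin(yaw),0]);ey=np.array([-ex[1],ex[0],0])
bm=(b[0]+b[1])/2;bm[2]=.094
lm=sum(c)/4
H=bm+ex*.26; H[2]=.09;print("H",H,"lidmid",lm,"rel",(lm-H)@ex,(lm-H)@ey,"bar rel lid y",(bm-lm)@ey)
R=H+ey*.11
for h in(.0,.04,.06,.1,.14,.16,.18,.2):
    t=proj("top",R+[0,0,h]);s=proj("scene",R+[0,0,h]);print(h,(t-[215,105])*4,(s-[295,155])*5, 56e-3*410.6/(1.33-.09-h)*4)
E
```

```text
[[ 0.7406  0.2651  0.092 ]
 [ 0.7172 -0.0691  0.092 ]
 [ 0.5096 -0.0531  0.092 ]
 [ 0.5352  0.2774  0.092 ]] [[0.4699 0.1766 0.1   ]
 [0.461  0.0526 0.1   ]] [[ 0.737   0.1795  0.094 ]
 [ 0.7197 -0.0328  0.094 ]]
-4.2100957171872855 [np.float64(0.2057839777489781), np.float64(0.33505925273173387), np.float64(0.20821360145618), np.float64(0.3315219360365879)]
bar scene [array([0.4659, 0.0571, 0.096 ]), array([0.4699, 0.1663, 0.096 ])]
lid scene [[ 0.7145 -0.0627  0.092 ]
 [ 0.7396  0.2631  0.092 ]
 [ 0.5315  0.2784  0.092 ]
 [ 0.5079 -0.0483  0.092 ]]
H [0.7248 0.0955 0.09  ] lidmid [0.6257 0.1051 0.092 ] rel -0.09954764764824928 0.0022759882914393805 bar rel lid y -0.0022759882914393827
0.0 [156.2138 155.5925] [576.8276 289.872 ] 74.17290322580645
0.04 [147.1788 142.0168] [583.6876 247.0884] 76.64533333333334
0.06 [142.4394 134.8955] [587.2081 225.1325] 77.94440677966102
0.1 [132.4793 119.9296] [594.4381 180.0421] 80.67929824561405
0.14 [121.821  103.9147] [601.9314 133.3088] 83.6130909090909
0.16 [116.2068  95.4789] [605.7815 109.2977] 85.16148148148147
0.18 [110.3887  86.7367] [609.7029  84.841 ] 86.76830188679246
0.2 [104.3554  77.6712] [613.6978  59.9262] 88.43692307692308
```

Run:
```python
from h import *
a=cv2.imread("pics/top.png")[108:150,215:265];b=cv2.imread("pics/scene.png")[155:215,400:450]
f=lambda i,h:cv2.convertScaleAbs(cv2.resize(i,(int(i.shape[1]*h),int(i.shape[0]*h)),interpolation=0),alpha=1.5,beta=-40)
A=f(a,8);B=f(b,8);A=cv2.copyMakeBorder(A,0,480-A.shape[0],0,0,0)
cv2.imwrite("pics/z.png",np.hstack([A,B]))
```

```text
(no output)
```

View pics/z.png

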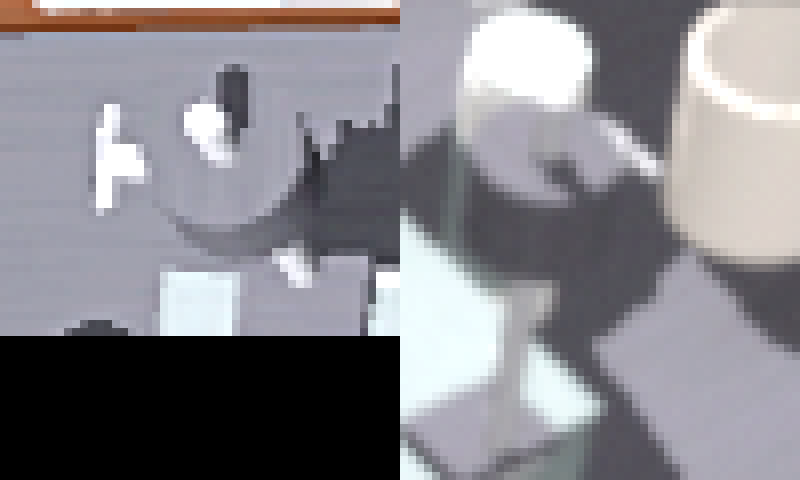

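The scene view shows the counterweight's top face centred at about h=172 mm on the rod. Its bottom rim agrees, so the weight centre is about 150 mm from the hinge and the balance angle about 0.65 rad. The bar middle is at about (0.467, 0.113, 0.094) and the hinge yaw is −4.2°. Moving above the bar now.

apply_moves:
  deltas:
    - {"fingers": 80,"delta_pos": [15,15,-5],"angular": [0,0,4]}
    - {"fingers": 70,"delta_pos": [45,45,-10],"angular": [0,0,11]}
    - {"fingers": 60,"delta_pos": [80,80,-20],"angular": [0,0,18]}
    - {"fingers": 50,"delta_pos": [115,115,-20],"angular": [0,0,25]}
    - {"fingers": 40,"delta_pos": [150,150,-20],"angular": [0,0,32]}
    - {"fingers": 38,"delta_pos": [185,185,-20],"angular": [0,0,39]}
    - {"fingers": 38,"delta_pos": [220,220,-20],"angular": [0,0,46]}
    - {"fingers": 38,"delta_pos": [255,255,-20],"angular": [0,0,53]}
    - {"fingers": 38,"delta_pos": [290,290,-20],"angular": [0,0,60]}
    - {"fingers": 38,"delta_pos": [320,320,-20],"angular": [0,0,66]}

```text
clock: 1.1
tool_pos: [0.4368, 0.1918, 0.2112]
orientation: [180.0, 0.0, -90.3]
force: [1.0, 1.1, 0.0]
opening: 0.0381
gripper_force: 0.0
```

apply_moves:
  deltas:
    - {"fingers": 38,"delta_pos": [30,-12,0],"angular": [0,0,2]}
    - {"fingers": 38,"delta_pos": [60,-24,0],"angular": [0,0,4]}
    - {"fingers": 38,"delta_pos": [75,-28,0],"angular": [0,0,4]}
    - {"fingers": 38,"delta_pos": [80,-30,0],"angular": [0,0,4]}
    - {"fingers": 38,"delta_pos": [80,-30,0],"angular": [0,0,4]}

```text
clock: 1.6
tool_pos: [0.4667, 0.1136, 0.211]
orientation: [180.0, -0.0, -94.1]
force: [0.2, 0.3, 0.5]
opening: 0.0379
gripper_force: 0.0
```

Run:
```python
from h import *
o=ctrl.get_obs();print(o["tool_pos"],o["orientation"],o["force"],o["joint_pos"])
cv2.imwrite("pics/w1.png",ctrl.snapshot("wrist")[:,:,::-1])
```

```text
[0.4667 0.1136 0.211 ] [179.9774  -0.0088 -94.0655] [0.1797 0.3258 0.4636] [ 37.2134   1.1063 -21.1843  -0.0089 -67.7321 -41.2755]
```

View pics/w1.png

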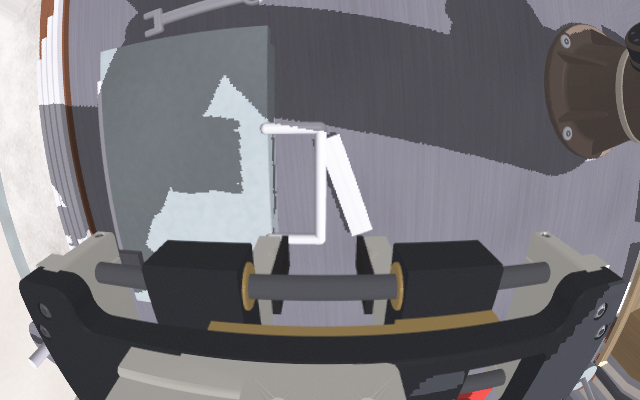

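The wrist view shows the bar running from (321,130) to (320,240), between the fingers' planes in closing direction. I'll cast these points.

```bash
cat >> h.py <<'E'
from scipy.spatial.transform import Rotation as Ro
def wray(u,v,o):
    p=ctrl.camera_params("wrist");x,y=u-p["cx"],v-p["cy"];r=np.hypot(x,y);a=r/p["fx"]
    d=np.array([x/r*np.sin(a),-y/r*np.sin(a),-np.cos(a)]);M=np.array(p["mount"])
    R=Ro.from_euler("xyz",o["orientation"],degrees=True).as_matrix()
    return R@M[:3,3]+o["tool_pos"],R@M[:3,:3]@d
def wz(u,v,o,z):
    c,d=wray(u,v,o);return c+d*(z-c[2])/d[2]
E
python3 - <<'E'
from h import *
o=ctrl.get_obs()
for q in((321,130),(320.5,185),(320,240),(271,131),(272,240),(271,128),(268,28)):print(q,wz(*q,o,.096))
E
```

```text
(321, 130) [0.4648 0.0599 0.096 ]
(320.5, 185) [0.4694 0.1164 0.096 ]
(320, 240) [0.4744 0.1786 0.096 ]
(271, 131) [0.5148 0.0568 0.096 ]
(272, 240) [0.5276 0.1753 0.096 ]
(271, 128) [0.5145 0.0537 0.096 ]
(268, 28) [ 0.5096 -0.0488  0.096 ]
```

apply_moves:
  deltas:
    - {"fingers": 38,"delta_pos": [-2,-2,20],"angular": [0,0,0]}
    - {"fingers": 38,"delta_pos": [-2,-2,45],"angular": [0,0,0]}
    - {"fingers": 38,"delta_pos": [-2,-2,70],"angular": [0,0,0]}
    - {"fingers": 38,"delta_pos": [-2,-2,90],"angular": [0,0,0]}
    - {"fingers": 38,"delta_pos": [-2,-2,100],"angular": [0,0,0]}
    - {"fingers": 38,"delta_pos": [-2,-2,110],"angular": [0,0,0]}
    - {"fingers": 38,"delta_pos": [-2,-2,120],"angular": [0,0,0]}
    - {"fingers": 38,"delta_pos": [-2,-2,130],"angular": [0,0,0]}
    - {"fingers": 38,"delta_pos": [-2,-2,135],"angular": [0,0,0]}
    - {"fingers": 38,"delta_pos": [-2,-2,135],"angular": [0,0,0]}

```text
clock: 2.65
tool_pos: [0.4685, 0.1158, 0.0756]
orientation: [180.0, -0.0, -94.0]
force: [-0.0, 1.1, 0.6]
opening: 0.0378
gripper_force: 0.0
```

apply_moves:
  deltas:
    - {"fingers": 30,"delta_pos": [0,0,0],"angular": [0,0,0]}
    - {"fingers": 20,"delta_pos": [0,0,0],"angular": [0,0,0]}
    - {"fingers": 12,"delta_pos": [0,0,0],"angular": [0,0,0]}
    - {"fingers": 6,"delta_pos": [0,0,0],"angular": [0,0,0]}
    - {"fingers": 0,"delta_pos": [0,0,0],"angular": [0,0,0]}
    - {"fingers": 0,"delta_pos": [0,0,0],"angular": [0,0,0]}

```text
clock: 3.25
tool_pos: [0.4689, 0.116, 0.0762]
orientation: [-180.0, 0.0, -94.0]
force: [-0.7, 0.1, -0.1]
opening: 0.001
gripper_force: 0.0
```

The fingers shut on nothing, so I'm looking again.

Run:
```python
from h import *
print(ctrl.get_obs()["opening"])
a=ctrl.snapshot("wrist")[:,:,::-1];b=ctrl.snapshot("scene")[:,:,::-1]
b=cv2.resize(b[130:270,290:450],None,fx=2.5,fy=2.5,interpolation=2)
a=a[100:350,120:520];cv2.imwrite("pics/w2.png",np.vstack([a,b[:350]]))
```

```text
0.0009788211533035313
```

View pics/w2.png

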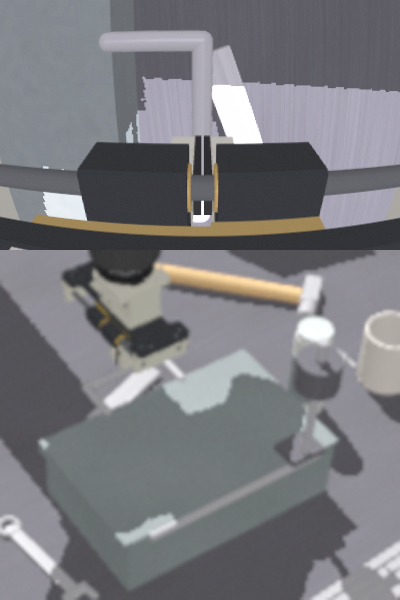

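Run:
```python
from h import *
o=ctrl.get_obs()
for z in(.06,.08,.094,.105):print(z,[wz(*q,o,z) for q in((322,142),(322,235),(225,142))])
p=ctrl.camera_params("wrist");M=np.linalg.inv(np.array(p["mount"]))
for t in([0,0,0],[0,0,-.019],[.0095,0,0],[.0095,0,-.019],[0,0,-.038],[.0095,0,-.038]):
    c=M[:3,:3]@np.array(t)+M[:3,3];a=np.arctan2(np.hypot(c[0],c[1]),-c[2]);k=p["fx"]*a/np.hypot(c[0],c[1]);print(t,p["cx"]+k*c[0],p["cy"]-k*c[1])
im=cv2.imread("pics/w2.png")[120:240,140:260];cv2.imwrite("pics/w2z.png",cv2.resize(im,None,fx=5,fy=5,interpolation=0))
```

```text
0.06 [array([0.466, 0.062, 0.06 ]), array([0.4709, 0.1305, 0.06  ]), array([0.5339, 0.0559, 0.06  ])]
0.08 [array([0.4658, 0.0596, 0.08  ]), array([0.4702, 0.1216, 0.08  ]), array([0.5273, 0.0541, 0.08  ])]
0.094 [array([0.4657, 0.0579, 0.094 ]), array([0.4698, 0.1153, 0.094 ]), array([0.5226, 0.0528, 0.094 ])]
0.105 [array([0.4656, 0.0566, 0.105 ]), array([0.4694, 0.1104, 0.105 ]), array([0.519 , 0.0518, 0.105 ])]
[0, 0, 0] 323.37420804270204 225.14618889239736
[0, 0, -0.019] 323.474714211768 236.73903836604987
[0.0095, 0, 0] 323.38356211824436 211.9499067293361
[0.0095, 0, -0.019] 323.4881369215753 222.53068867603096
[0, 0, -0.038] 323.5938550211843 250.62058128707787
[0.0095, 0, -0.038] 323.61314369509506 235.29275232152358
```

View pics/w2z.png

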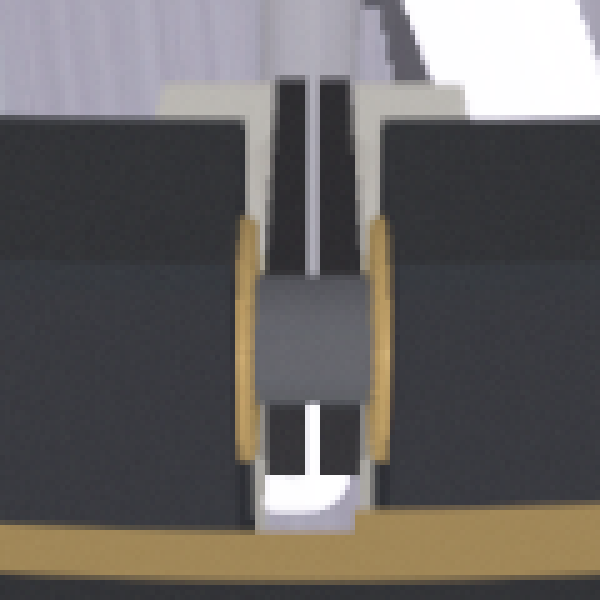

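The pads closed above the bar: their tips appear at row 235, about 38 mm behind where the stated TCP should be, and the bar is visible below the gap. I'll open and go lower, watching the force. The stated geometry leaves room either way.

apply_moves:
  deltas:
    - {"fingers": 38,"delta_pos": [0,0,0],"angular": [0,0,0]}
    - {"fingers": 38,"delta_pos": [0,0,0],"angular": [0,0,0]}
    - {"fingers": 38,"delta_pos": [0,0,0],"angular": [0,0,0]}
    - {"fingers": 38,"delta_pos": [0,0,0],"angular": [0,0,0]}
    - {"fingers": 38,"delta_pos": [0,0,4],"angular": [0,0,0]}
    - {"fingers": 38,"delta_pos": [0,0,8],"angular": [0,0,0]}
    - {"fingers": 38,"delta_pos": [0,0,12],"angular": [0,0,0]}
    - {"fingers": 38,"delta_pos": [0,0,16],"angular": [0,0,0]}
    - {"fingers": 38,"delta_pos": [0,0,20],"angular": [0,0,0]}
    - {"fingers": 38,"delta_pos": [0,0,20],"angular": [0,0,0]}

```text
clock: 4.35
tool_pos: [0.4684, 0.1157, 0.0555]
orientation: [179.9, -0.0, -94.0]
force: [-0.7, -0.3, -0.7]
opening: 0.0378
gripper_force: 0.0
```

apply_moves:
  deltas:
    - {"fingers": 38,"delta_pos": [0,0,3],"angular": [0,0,0]}
    - {"fingers": 38,"delta_pos": [0,0,6],"angular": [0,0,0]}
    - {"fingers": 38,"delta_pos": [0,0,9],"angular": [0,0,0]}
    - {"fingers": 38,"delta_pos": [0,0,11],"angular": [0,0,0]}
    - {"fingers": 38,"delta_pos": [0,0,11],"angular": [0,0,0]}

```text
clock: 4.85
tool_pos: [0.4687, 0.1159, 0.0448]
orientation: [180.0, -0.0, -94.0]
force: [0.6, -0.6, 0.6]
opening: 0.0379
gripper_force: 0.0
```

apply_moves:
  deltas:
    - {"fingers": 30,"delta_pos": [0,0,0],"angular": [0,0,0]}
    - {"fingers": 20,"delta_pos": [0,0,0],"angular": [0,0,0]}
    - {"fingers": 12,"delta_pos": [0,0,0],"angular": [0,0,0]}
    - {"fingers": 6,"delta_pos": [0,0,0],"angular": [0,0,0]}
    - {"fingers": 0,"delta_pos": [0,0,0],"angular": [0,0,0]}
    - {"fingers": 0,"delta_pos": [0,0,0],"angular": [0,0,0]}

```text
clock: 5.45
tool_pos: [0.4695, 0.1161, 0.0453]
orientation: [-179.9, 0.0, -94.0]
force: [4.5, -2.1, -1.7]
opening: 0.0111
gripper_force: 30.0
```

The bar is gripped, but an opening of 11.1 mm (less than 12) suggests the pads only hold it by their edge. I'll regrip a bit deeper.

apply_moves:
  deltas:
    - {"fingers": 38,"delta_pos": [0,0,0],"angular": [0,0,0]}
    - {"fingers": 38,"delta_pos": [0,0,0],"angular": [0,0,0]}
    - {"fingers": 38,"delta_pos": [0,0,0],"angular": [0,0,0]}
    - {"fingers": 38,"delta_pos": [0,0,3],"angular": [0,0,0]}
    - {"fingers": 38,"delta_pos": [0,0,6],"angular": [0,0,0]}
    - {"fingers": 38,"delta_pos": [0,0,9],"angular": [0,0,0]}
    - {"fingers": 38,"delta_pos": [0,0,12],"angular": [0,0,0]}
    - {"fingers": 38,"delta_pos": [0,0,12],"angular": [0,0,0]}

```text
clock: 6.25
tool_pos: [0.4685, 0.1158, 0.0326]
orientation: [180.0, -0.0, -94.0]
force: [-0.0, 0.7, 0.1]
opening: 0.038
gripper_force: 0.0
```

apply_moves:
  deltas:
    - {"fingers": 30,"delta_pos": [0,0,0],"angular": [0,0,0]}
    - {"fingers": 20,"delta_pos": [0,0,0],"angular": [0,0,0]}
    - {"fingers": 12,"delta_pos": [0,0,0],"angular": [0,0,0]}
    - {"fingers": 6,"delta_pos": [0,0,0],"angular": [0,0,0]}
    - {"fingers": 0,"delta_pos": [0,0,0],"angular": [0,0,0]}
    - {"fingers": 0,"delta_pos": [0,0,0],"angular": [0,0,0]}

```text
clock: 6.85
tool_pos: [0.4695, 0.1161, 0.0333]
orientation: [-179.9, 0.0, -94.0]
force: [3.8, -1.7, -1.3]
opening: 0.0107
gripper_force: 30.0
```

The grip is firm at a second depth as well. Next I'll lift along the arc of radius 0.26 m to 0.30 rad.

apply_moves:
  deltas:
    - {"fingers": 0,"delta_pos": [0,0,-4],"angular": [0,0,0]}
    - {"fingers": 0,"delta_pos": [0,-0.5,-12],"angular": [0,0,0]}
    - {"fingers": 0,"delta_pos": [0,-1.5,-23],"angular": [0,0,0]}
    - {"fingers": 0,"delta_pos": [0,-2.5,-31],"angular": [0,0,0]}
    - {"fingers": 0,"delta_pos": [0,-3.5,-39],"angular": [0,0,0]}
    - {"fingers": 0,"delta_pos": [0,-5,-46.5],"angular": [0,0,0]}
    - {"fingers": 0,"delta_pos": [0,-6.5,-54],"angular": [0,0,0]}
    - {"fingers": 0,"delta_pos": [0,-8.5,-62],"angular": [0,0,0]}
    - {"fingers": 0,"delta_pos": [0,-10.5,-69],"angular": [0,0,0]}
    - {"fingers": 0,"delta_pos": [0,-12.8,-76.6],"angular": [0,0,0]}

```text
clock: 7.85
tool_pos: [0.4826, 0.1151, 0.11]
orientation: [-179.9, 0.0, -94.0]
force: [9.9, -3.5, -6.5]
opening: 0.0111
gripper_force: 30.0
```

apply_moves:
  deltas:
    - {"fingers": 0,"delta_pos": [0,0,0],"angular": [0,0,0]}
    - {"fingers": 0,"delta_pos": [0,0,0],"angular": [0,0,0]}

```text
clock: 8.05
tool_pos: [0.4826, 0.1151, 0.1099]
orientation: [-179.9, 0.0, -94.0]
force: [8.8, -2.8, -7.1]
opening: 0.0109
gripper_force: 30.0
```

Run:
```python
from h import *
o=ctrl.get_obs();print(o["tool_pos"],o["orientation"],o["force"],o["moment"],o["opening"])
a=ctrl.snapshot("wrist")[:,:,::-1];b=ctrl.snapshot("scene")[:,:,::-1]
b=cv2.resize(b[110:270,270:460],None,fx=2.1,fy=2.1,interpolation=2)
a=a[60:320,120:520];b=cv2.copyMakeBorder(b,0,0,0,400-b.shape[1],0);cv2.imwrite("pics/w3.png",np.vstack([a,b])[:600])
```

```text
[0.4826 0.1151 0.1099] [-179.9092    0.0153  -93.9982] [ 8.7926 -2.8449 -7.0864] [-0.8715 -2.7104 -0.0765] 0.01092192513693933
```

View pics/w3.png

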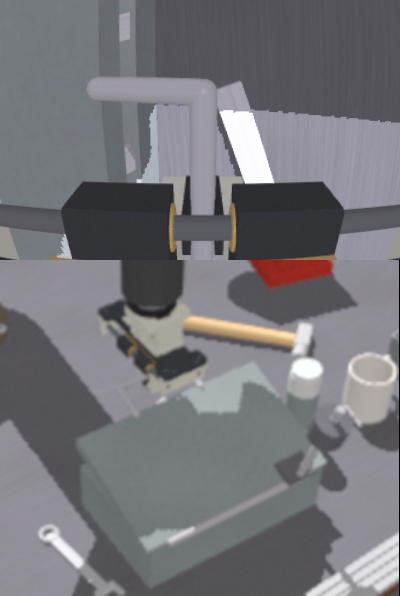

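The wrist view shows the bar in the pads and the lid raised to about 0.30 rad, with the bar's corner at about (320,150) in the full picture. The inward pull of about 9 N calls for roughly 1.5 mm towards the hinge. Carrying on to 0.65 rad.

apply_moves:
  deltas:
    - {"fingers": 0,"delta_pos": [0,-3.9,-7],"angular": [0,0,0]}
    - {"fingers": 0,"delta_pos": [0,-8.2,-18.5],"angular": [0,0,0]}
    - {"fingers": 0,"delta_pos": [0,-12.9,-29],"angular": [0,0,0]}
    - {"fingers": 0,"delta_pos": [0,-17.5,-38.4],"angular": [0,0,0]}
    - {"fingers": 0,"delta_pos": [0,-22.5,-47.5],"angular": [0,0,0]}
    - {"fingers": 0,"delta_pos": [0,-27.8,-56.4],"angular": [0,0,0]}
    - {"fingers": 0,"delta_pos": [0,-33.4,-65.2],"angular": [0,0,0]}
    - {"fingers": 0,"delta_pos": [0,-39.4,-73.7],"angular": [0,0,0]}
    - {"fingers": 0,"delta_pos": [0,-42.5,-77.8],"angular": [0,0,0]}
    - {"fingers": 0,"delta_pos": [0,-44.1,-79.9],"angular": [0,0,0]}

```text
clock: 9.15
tool_pos: [0.5252, 0.1116, 0.1911]
orientation: [179.9, -0.0, -94.0]
force: [-7.7, 0.2, 5.4]
opening: 0.0107
gripper_force: 30.0
```

apply_moves:
  deltas:
    - {"fingers": 0,"delta_pos": [0,0,0],"angular": [0,0,0]}
    - {"fingers": 0,"delta_pos": [0,0,0],"angular": [0,0,0]}
    - {"fingers": 0,"delta_pos": [0,0,0],"angular": [0,0,0]}

```text
clock: 9.45
tool_pos: [0.5249, 0.1117, 0.1907]
orientation: [179.9, -0.0, -94.0]
force: [-8.2, 0.9, 5.5]
opening: 0.011
gripper_force: 30.0
```

Run:
```python
from h import *
o=ctrl.get_obs();print(o["tool_pos"],o["orientation"],o["force"],o["moment"],o["opening"],o["gripper_force"])
a=ctrl.snapshot("wrist")[:,:,::-1];b=ctrl.snapshot("scene")[:,:,::-1];t=ctrl.snapshot("top")[:,:,::-1]
for n,i in zip("wst",(a,b,t)):cv2.imwrite(f"pics/f{n}.png",i)
b=cv2.resize(b[90:260,290:470],(540,510));a=cv2.resize(a,None,fx=.5,fy=.5)[:,30:290];t=cv2.resize(t[90:225,215:345],(260,270))
cv2.imwrite("pics/w4.png",np.hstack([b,np.vstack([a,t,np.zeros((40,260,3),np.uint8)])]))
```

```text
[0.5249 0.1117 0.1907] [179.9374  -0.0173 -93.9985] [-8.232   0.8674  5.5272] [ 0.3138  3.003  -0.0563] 0.010961114737975659 30.01279592514038
```

View pics/w4.png

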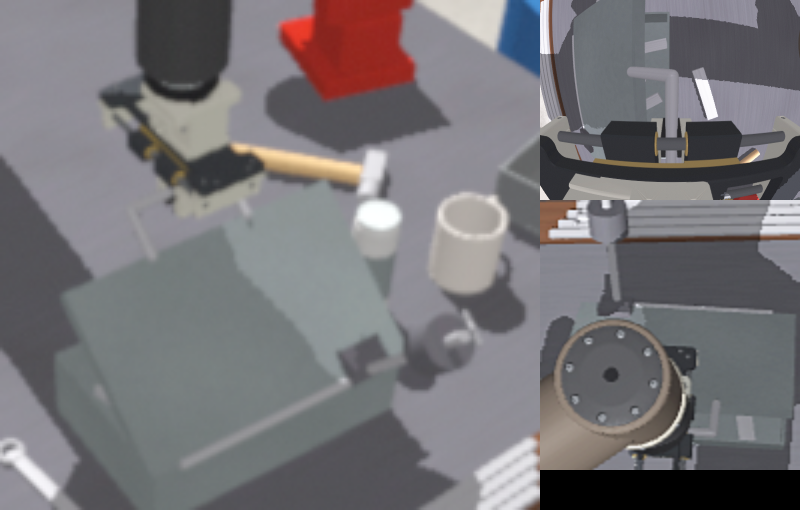

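The scene view shows the lid held up and the counterweight at about (438,204) in full-picture pixels; the top view has it at about (248,101). I'll triangulate these against the rod model to check its height.

Run:
```python
from h import *
yaw=np.radians(-4.1);ex=np.array([np.cos(yaw),np.sin(yaw),0]);ey=np.array([-ex[1],ex[0],0])
H=np.array([.4685,.1155,.09])+ex*.26
R=H+ey*.11
o1,d1=ray("scene",290+432/3,90+345/3);o2,d2=ray("top",248.5,101)
A=np.stack([d1,-d2],1);s,*_=np.linalg.lstsq(A,o2-o1,rcond=None)
P=(o1+s[0]*d1+o2+s[1]*d2)/2;print(P,np.linalg.norm(o1+s[0]*d1-o2-s[1]*d2),(P-R)@ex,(P-R)@ey,P[2]-.09,np.hypot((P-R)@ex,P[2]-.09))
for th in(.65,):
  for h in(.11,.12,.13,.14,.15,.16,.172,.18):
    Q=R+h*(ex*np.sin(th)+np.array([0,0,np.cos(th)]));s=proj("scene",Q);t=proj("top",Q)
    print(h,(s-[290,90])*3,(t-[215,90])*2+[540,200])
t=cv2.imread("pics/ft.png");s=cv2.imread("pics/fs.png")
print(cv2.cvtColor(t,6)[84:132,236:264:2])
```

```text
[0.8251 0.1993 0.2093] 0.0036445913131332654 0.08965899092749724 -0.0009489675235579427 0.11934072162615347 0.149268022336963
0.11 [415.0178 351.8818] [610.2468 245.8558]
0.12 [419.9992 350.1267] [609.5699 239.9856]
0.13 [425.0405 348.3504] [608.8847 234.0433]
0.14 [430.1429 346.5527] [608.1911 228.0276]
0.15 [435.3075 344.733 ] [607.4888 221.937 ]
0.16 [440.5354 342.8911] [606.7777 215.7702]
0.172 [446.894  340.6507] [605.9126 208.2675]
0.18 [451.1857 339.1386] [605.3285 203.2023]
[[130 132 128 129 128 163 173 129 132 131 134 137 138 134]
 [131 132 130 133 125 239 210 128 132 131 136 138 136 135]
 [131 130 135 138 125 242 212 133 139 137 141 141 138 139]
 [133 117 120 125 111 229 216  95 107 105 109 108 105 111]
 [ 97  74  76  75  70 225 219  79  70  78  71  70  68  67]
 [ 58  59  69  91  82 227 222  91  89  94  77  54  52  42]
 [204 214 104  94  87 227 223 103  88  93  88 243 241 241]
 [228 221  86  92  89 224 225 109  92  93  88 224 228 230]
 [225 174  87  93  90 223 228 128  93  95  88 192 229 238]
 [220 149  91  93  93 233 242 137  92  95  91 169 220 128]
 [174 127  90  95  94  
[... 1519 characters left out ...]
4 134 136 136 136 136 131 130  79  80  81  81  82]
 [134 134 134 136 135 136 136 130 131  78  81  82  81  80]
 [136 134 134 134 134 134 136 130 132  81  80  81  81  81]
 [136 136 136 136 137 137 137 131 133  81  80  81  80  81]
 [135 134 135 136 136 135 136 130 132  82  81  81  82  82]
 [136 136 136 137 137 138 141 131 133  85  81  82  81  81]
 [136 136 136 136 136 139 146 134 132  94  80  81  82  81]
 [136 135 135 134 135 141  73 123 132  92  81  79  81  79]
 [135 136 136 136 136 142  73 125 131  90  79  81  81  80]
 [136 136 136 137 136 144  75 127 133  98  80  81  81  81]
 [136 136 136 136 136 144  75 111 134  96  80  81  81  81]
 [136 136 136 135 135 142  75 115 133 105  79  81  80  78]]
```

Run:
```python
from h import *
o=ctrl.get_obs();print(o["clock"],o["tool_pos"],o["gripper_force"],np.abs(o["qvel"]).max());print(ctrl.close_job())
```

```text
9.6 [0.5248 0.1117 0.1907] 30.012865662574768 0.0831380617121892
the job is handed in; nothing more can be done
None
```

I handed the job in with the lid held still at about 0.65 rad, my estimate of its balance angle (counterweight about 150 mm up its rod), and the bar still gripped at 30 N; no verdict came back.

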